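# Hold the label printer's head open for threading

## Robot

A 6-joint arm with a two-finger parallel gripper is mounted at the origin on the work surface. World frame = base frame: x ahead of the robot, y to its left, z up, the work surface at z = 0. Lengths are in mm, angles in degrees, forces in N, time in s.
With the tool pointing down it reaches from about 350 to 850 mm from the base axis. Payload 8.1 kg.
Tool frame: the origin (TCP) lies at the very end of the fingers, on their centre line; the grasp point (between the pads) lies 19 mm behind it; z points along the fingers, y is the line along which they close (so a half turn about z gives the same grasp; the last joint's range is limited). The gripper opens to 85 mm and grips with 20 to 120 N. Pads are 22 mm wide; open, the fingers measure 114 mm over their backs; the gripper's body (76 mm by 85 mm) begins 54 mm behind the grasp point. The pads swing forward as they close: fully open they stand 13 mm farther back than shut.
Start: joints at [67.529, 7.471, 85.268, -0, 87.261, -4.893], TCP at [181.184, 571.994, 195.592] pointing down, gripper open.
Joint ranges: [-169.43, 169.43], [-51.17, 129.36], [1.28, 143.12], [-76.62, 256.62], [0, 156.53], [-152.29, 152.29]. Speed limits (degrees/s): [136.94, 136.94, 159.86, 180, 180, 180].

## Interface

Orientations are given as [roll, pitch, yaw] about the fixed x, y, z axes, in that order (R = Rz(yaw) Ry(pitch) Rx(roll)).
In Python, from bench import * gives the robot as it stands.
- The arm moves only by the tool play_rows, never from a script. Its argument "increments" is a list of rows, each a list of 3 entries, a list of its own where there are three numbers: the gripper's target within -1 to 1 (fully open at 1, half-way at 0, shut at -1), then the shift along the tool's x, y, z in mm, then the turn about the tool's z in rad. A call has 1 to 12 rows; each row shifts and turns the commanded pose from where the row before left it, along the tool's axes as they then stand; what a row does not reach is not made up. A row lasts 1/12 s, in which the tool goes at most 41.7 mm and 7.16 degrees, less where a joint would pass 70% of its speed; a pose out of reach is approached as far as the arm can. A call is refused whole if a number of a shift passes 41.7 or a number of a turn 0.125, either way. A call with a gripper value outside its range is refused whole. The fingers move at their own pace and stop on an object; "force" is the grip in N (left out, the last holds). Time passes only in rows, so rows that do not move let the fingers close. It gives the time, the measured TCP pose, the force, the opening and the grip force at its end, in the units of the state.
- sense(): the state, without advancing time (a new reading comes with each control period).
- snapshot(name): name is "side" or "top" or "wrist"; returns a dict with "color" (384x512x3 uint8, red, green, blue), "intrinsics" (3x3 intrinsics, pixels), "world_from_camera" (4x4, takes a point from camera to world coordinates). Camera axes: x right, y down, z forward; pixel columns grow to the right and rows downward; lengths in mm; the calibration is good to about 2 mm. A picture is of the moment at which its call begins. There is no depth.
- hand_in(): hands the job in; it is judged then, once.
Trained networks look in a picture, given as the dict that the camera call returned (one of the last four; its "shot" number tells which), for a name from the list of things; names that differ only in an ending like _2 or _b are one class to them, and where a whole thing is asked for, a point or a joint stands for the part that bears it (a point fixed in the world has none). Each returns a list of dicts, best first, with "p" (0 to 1); they miss things now and then, are a little off and sometimes report something else, mostly with a low value. They report only what shows in the picture. A call takes as long as a camera call.
- find_in(query, picture): "xyz" ([x, y, z] in mm, in the coordinates of the camera as it stood for that picture, good to about 4 mm: the middle of the surface that is visible of it).
- regions_of(query, picture): "mask" (384x512 bool, what is visible of it).
- pinpoint(query, picture): "xyz" ([x, y, z] in mm, in the coordinates of the camera as it stood for that picture, good to about 4 mm: a listed point, or the origin of a listed thing).
The state is a dict: "time": time; "joint_pos": joint angles; "qd": joint speeds; "joint_efforts": joint torques, N m; "tool_pos": TCP position; "tcp_rot": TCP orientation; "ft_force": force on the tool from outside, world axes, zero at the start; "wrist_torque": the same for the moment, N m; "finger_gap": finger opening in mm; "grip_force": force on a finger pad.
Only numpy, scipy, OpenCV 4.12 (cv2) and the standard library are available. Lean on these libraries where they do the work, as an engineer would, in place of code of your own. Each camera call takes 0.05 s, during which the arm holds its last target. There are 200 camera calls.

## Task

The label printer is about to have a fresh roll threaded: slide its clear cover all the way back, then press the green head-lift lever inside down past its first two clicks to the third, so that the print head stands fully open. The lever springs back up if let go, so keep it pressed down at the third click with the gripper: the program finishes while still holding it there. Leave the cover open and the other things on the bench where they are.

Things in the scene. Friction and masses are not known exactly. Their poses are not given: they have to be found in the camera images.
- printer: Beige bench label printer, fixed, 420 deep (x) x 250 wide (y) x 240 mm high to its flat top; cover tracks 10 mm high stand on the top along both sides. Origin at the centre of its underside; its x axis points from its front (display, label slot; the robot's side) to its rear, y to its left, z up.
- bay (a point): Centre of the print bay's mouth in the printer's top, 105 mm in front of the printer's origin, height 240 mm. The mouth is 140 mm along the printer's x and 210 mm along its y; bay floor at height 108 mm. It is closed by the clear cover. Axes as the printer's; does not move.
- cover (a joint): Travel (m) of the clear, dark-framed cover along the printer's +x in its tracks: 0 shut over the bay, 0.145 fully open at its rear stop. Starts 0 to 0.025. Slides with about 2 to 4 N and stays where left. Panel 160 (x) by 212 mm (y), upper face 248 mm above the bench.
- cover_grip (a point): Centre of the raised black grip bar on the cover's front edge: 14 mm thick along the printer's x, 80 mm long along its y, standing 27 mm above the panel (heights 248 to 275, this point 261). Free on both sides. Moves with the cover; axes as the printer's. 170 mm in front of the printer's origin when shut.
- lever (a joint): Angle (rad) of the green head-lift lever: 0 at rest, tab up; grows as the tab is pressed down. Clicks (detents) at 0.18, 0.37 and 0.55, solid stop at 0.575. A spring returns it to 0 from anywhere when let go. At the tab: about 5 N to start, 15 N at most on the way, 10 N to hold at the third click, over 20 N at the stop.
- lever_tab (a point): Centre of the upper face of the lever's green finger tab (28 mm along the lever, 32 mm across, 7 mm thick), 108 mm in front of the printer's origin and 66 mm to its right. 235 mm above the bench at rest, just beneath the shut cover; pressed, it goes almost straight down 43 mm to 192 mm at the third click. Moves and turns with the lever; axes as the printer's at rest.
- lever_pivot (a point): The lever's hinge: 30 mm in front of the printer's origin, 66 mm to its right, height 212 mm, hinge line along the printer's y. The lever runs 80 mm forward from here to the tab, rising forward by 0.25 rad at rest. Beside the tab there are 25 mm free to the bay's right wall, 30 mm to the print head on its left, 45 mm in front.
- tape_roll_c (a point): Centre of a roll of brown tape, 84 across and 48 high, lying flat on the bench beside the printer's front left corner. Bystander (sizes in mm).
- label_roll_c (a point): Centre of the fresh white label roll, 100 across and 102 high with a 40 core, standing on the bench left of the printer. Bystander (sizes in mm).
- stapler_c (a point): Centre of a black stapler, about 135 x 34 x 50, on the bench near the printer's front right corner. Bystander (sizes in mm).
- cutter_c (a point): Centre of an orange box cutter, about 145 x 26 x 20, on the bench to the left. Bystander (sizes in mm).
- scanner_c (a point): Centre of the grey head of a hand-held barcode scanner lying on its side, 100 x 42 x 39, with a black handle 100 long, on the bench to the left. Bystander (sizes in mm).
- mouse_c (a point): Centre of a grey mouse, 95 x 58 x 31, on the bench to the left. Bystander (sizes in mm).
- parcel_c (a point): Centre of a small brown carton, 140 x 100 x 60, lying on the platform (86 high) of the parcel scale on the right. Bystander (sizes in mm).

How it is judged (in metres and radians):
On the way, in this order (a step that is already met when the one before it is completed fails the run):
1. the clear cover is slid all the way back, within 10 mm of its stop, before the lever is pressed past its first click (value of joint cover above 0.135 m and value of joint lever below 0.2 rad), for 0.2 s.
2. the gripper holds the lever at the third click, the cover still open (value of joint lever above 0.515 rad and contact force between the fingers and lever above 3 N and value of joint cover above 0.125 m), for 0.4 s.
At the end, for the whole second after the job is handed in: The lever is at its third click (reading above 0.515 rad) and still, pressed by the gripper's fingers with more than 3 N, and the cover is open to within 20 mm of its rear stop (all of step 2 and velocity of joint lever below 0.2 rad/s); the arm keeps its last pose, push and grip.
It fails at once if another thing on the bench (either roll, stapler, cutter, scanner, mouse or parcel) is moved by more than 20 mm (distance of any of tape_roll_c, label_roll_c, stapler_c, cutter_c, scanner_c, mouse_c, parcel_c from where it was at the start of the episode above 0.02 m).
It also fails if it takes over 42 s, if anything falls off the work surface, if the arm or the gripper's body presses on something with over 40 N, if the wrist force passes 120 N, or if a joint passes its speed limit or range.

## Working session

There is one attempt and no reset: what is moved stays moved. The work goes in short steps, Python scripts to look and compute and a tool call to move; the robot and the scene stay as the last step left them, time stands still between calls to the robot, and variables do not carry over. Pictures are saved under pics/ and viewed, at most 10 in all, crops included, and the job is handed in when it is done.

Besides the shell and the picture viewer there is one more tool, called after "Call:" by a JSON object that holds its "name" and its "arguments". play_rows: Moves the arm, as the interface text tells. Its arguments: {"type":"object","properties":{"increments":{"type":"array","items":{"type":"array"}},"force":{"type":"number"}},"required":["increments"]}

```bash
mkdir -p pics
cat > h.py <<'E'
from bench import *
import numpy as np, cv2
def W(p,xyz): return (np.array(p["world_from_camera"])@np.r_[xyz,1])[:3]
def px(p,w):
    c=np.linalg.inv(np.array(p["world_from_camera"]))@np.r_[w,1]; u=np.array(p["intrinsics"])@c[:3]; return (u[:2]/u[2]).round()
E
python3 - <<'E'
from h import *
s=sense(); print(s["time"],s["tool_pos"],s["tcp_rot"])
ims=[]
for n in ("top","side"):
    p=snapshot(n); ims.append(p["color"][:,:,::-1])
    print(n,np.array(p["world_from_camera"])[:3,3])
    for q in ("printer","bay","cover_grip","lever_tab","lever_pivot","tape_roll_c","stapler_c","label_roll_c","parcel_c"):
        print(q,[(W(p,d["xyz"]).round(),round(d["p"],2)) for d in pinpoint(q,p)[:2]])
cv2.imwrite("pics/a.png",cv2.resize(ims[0],(780,585)));cv2.imwrite("pics/b.png",cv2.resize(ims[1],(780,585)))
E
```

```text
0.0 [180.95188142 571.43248705 194.53480081] [-1.79896463e+02 -8.74701377e-03  1.62422115e+02]
top [ 299.85160048  -29.55984709 1348.47148799]
printer []
bay [(array([525.,  36., 237.]), 0.75)]
cover_grip [(array([467.,  35., 262.]), 0.98)]
lever_tab [(array([375., 527.,  11.]), 0.38)]
lever_pivot [(array([607., -26., 216.]), 0.96)]
tape_roll_c [(array([607., -25., 214.]), 0.68), (array([432., 227.,  23.]), 0.48)]
stapler_c []
label_roll_c [(array([657., 256.,  52.]), 0.78)]
parcel_c [(array([ 452., -529.,  114.]), 0.65)]
side [ 191.72023508 1600.31110663 1129.56674287]
printer [(array([624.,  40.,   3.]), 0.87), (array([603., -25., 209.]), 0.74)]
bay [(array([530.,  35., 240.]), 0.64)]
cover_grip [(array([469.,  35., 264.]), 0.71)]
lever_tab []
lever_pivot []
tape_roll_c [(array([426., 230.,  20.]), 0.61)]
stapler_c []
label_roll_c [(array([659., 260.,  51.]), 0.58)]
parcel_c [(array([ 450., -524.,  113.]), 0.66)]
```

View pics/a.png

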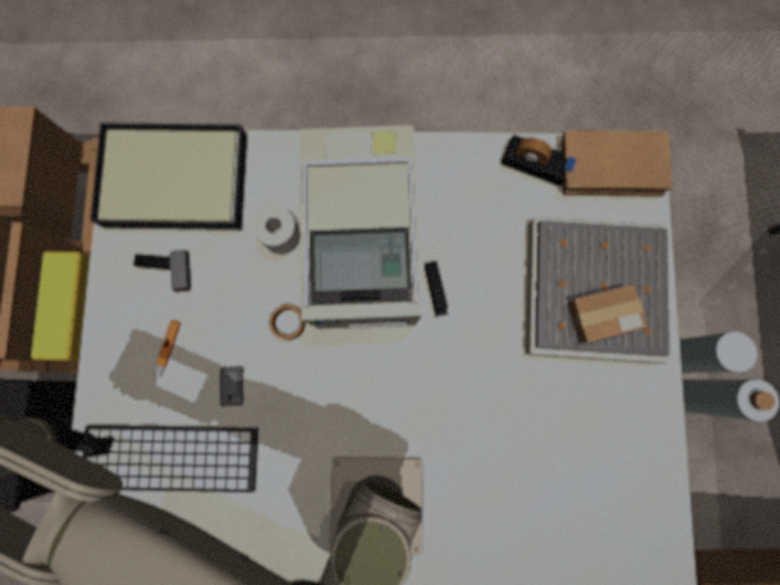

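View pics/b.png

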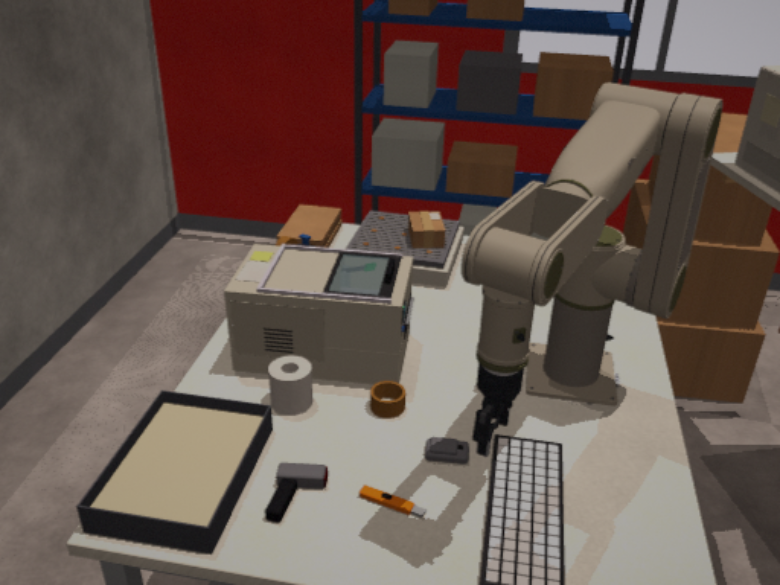

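The top view shows the printer at about (360,240), turned by only a few degrees, with the dark-framed cover shut and its grip bar at about (362,297). The green lever shows at (390,262). The side view agrees: the printer is clear of the arm's path and the bystanders are low. I'll rise, turn to line up with the printer and go over its front.

Call:
{"name": "play_rows", "arguments": {"increments": [[-1, [0, 0, -40], -0.115], [-1, [0, 0, -40], -0.115], [-1, [0, 0, -40], -0.115], [-1, [-13, -36, 0], 0], [-1, [-13, -36, 0], 0], [-1, [-13, -36, 0], 0], [-1, [-13, -36, 0], 0], [-1, [-13, -36, 0], 0], [-1, [-13, -36, 0], 0], [-1, [-13, -36, 0], 0], [-1, [-13, -36, 0], 0], [-1, [-13, -36, 0], 0]]}}

```text
time: 2.0
tool_pos: [310.6, 251.1, 315.8]
tcp_rot: [180.0, 0.0, -177.8]
ft_force: [0.4, -0.2, 0.8]
finger_gap: 0.2
grip_force: 0.0
```

Call:
{"name": "play_rows", "arguments": {"increments": [[-1, [-13, -36, -10], 0], [-1, [-13, -36, 0], 0], [-1, [-13, -36, 0], 0], [-1, [-13, -36, 0], 0], [-1, [-13, -36, 0], 0], [-1, [-13, -36, 0], 0], [-1, [0, 0, 0], 0], [-1, [0, 0, 0], 0]]}}

```text
time: 2.67
tool_pos: [396.9, 37.9, 325.4]
tcp_rot: [180.0, -0.0, -178.1]
ft_force: [0.4, 0.4, -0.4]
finger_gap: 0.3
grip_force: 0.0
```

Run:
```python
from h import *
s=sense(); print(s["time"],s["tool_pos"],s["tcp_rot"],s["ft_force"])
R={}
for n in ("top","wrist","side")*3:
    p=snapshot(n)
    if n=="wrist": cv2.imwrite("pics/c.png",p["color"][:,:,::-1])
    for q in ("printer","bay","cover_grip","lever_tab","lever_pivot"):
        for d in pinpoint(q,p)[:1]: R.setdefault((n,q),[]).append(np.r_[W(p,d["xyz"]),d["p"]])
    if n=="top":
        for d in regions_of("cover",p)[:1]:
            m=d["mask"].astype(np.uint8); ys,xs=np.nonzero(m); print("mask",d["p"],m.sum(),xs.min(),xs.max(),ys.min(),ys.max(),cv2.minAreaRect(np.c_[xs,ys].astype(np.float32)))
for k,v in R.items(): print(k,len(v),np.mean(v,0).round(1),np.std(v,0).round(1)[:3])
```

```text
2.6667 [396.93467784  37.91221874 325.42140086] [ 1.79998099e+02 -2.95766090e-02 -1.78099910e+02] [ 0.39624559  0.43973491 -0.41072414]
mask 0.7 7163 197 276 83 214 ((235.197998046875, 149.15724182128906), (131.89816284179688, 77.43606567382812), 87.27368927001953)
mask 0.61 1551 203 270 149 198 ((236.39956665039062, 174.38848876953125), (49.46342849731445, 66.02810668945312), 87.79740142822266)
mask 0.65 1501 203 270 149 198 ((236.5, 173.5), (49.0, 67.0), 90.0)
('top', 'bay') 3 [524.6  35.2 237.2   0.7] [1.6 1.5 0.9]
('top', 'lever_tab') 1 [ 6.079e+02 -2.420e+01  2.168e+02  2.000e-01] [0. 0. 0.]
('top', 'lever_pivot') 3 [607.4 -25.7 215.8   0.7] [0.3 2.1 0.2]
('wrist', 'cover_grip') 1 [428.5 231.6  23.3   0.7] [0. 0. 0.]
('wrist', 'lever_tab') 1 [273.3 361.7  17.1   0.4] [0. 0. 0.]
('side', 'printer') 3 [6.281e+02 4.180e+01 5.000e-01 8.000e-01] [0.9 0.4 1.7]
('side', 'bay') 3 [529.1  36.2 239.5   0.8] [0.9 1.3 0.8]
('side', 'cover_grip') 3 [470.7  33.9 261.5   0.7] [1.4 0.7 2.4]
('side', 'lever_pivot') 3 [605.8 -25.9 208.6   0.7] [0.8 0.7 1.1]
('side', 'lever_tab') 1 [5.528e+02 5.031e+02 1.150e+01 4.000e-01] [0. 0. 0.]
```

View pics/c.png

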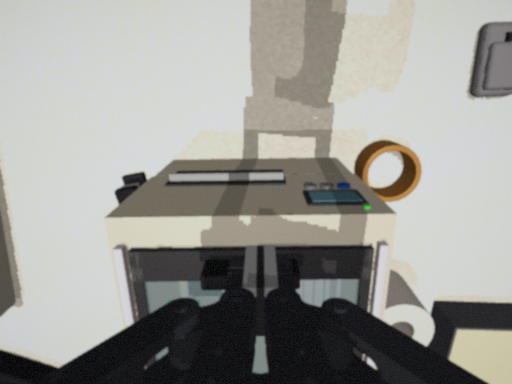

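The wrist view shows the printer's front with the slot and display, the dark cover frame with the grip bar at about (250,270), and the shut fingers in front of it. The fit puts the printer origin at about (632,41), yaw about 2.3°. Next I lower in front of the bar and push it back.

Call:
{"name": "play_rows", "arguments": {"increments": [[-1, [0, -2, 0], 0], [-1, [0, -2, 24], 0], [-1, [0, 0, 24], 0], [-1, [-10, 0, 22], 0], [-1, [-15, 0, 0], 0], [-1, [-12, 0, 0], 0], [-1, [-12, 0, 0], 0], [-1, [-12, 0, 0], 0], [-1, [-12, 0, 0], 0], [-1, [-12, 0, 0], 0]]}}

```text
time: 6.35
tool_pos: [482.3, 39.0, 255.4]
tcp_rot: [-180.0, -0.0, -177.8]
ft_force: [-0.0, 0.2, 2.0]
finger_gap: 0.0
grip_force: 0.0
```

Call:
{"name": "play_rows", "arguments": {"increments": [[-1, [-12, 0, 0], 0], [-1, [-12, 0, 0], 0], [-1, [-12, 0, 0], 0], [-1, [-12, 0, 0], 0], [-1, [-12, 0, 0], 0], [-1, [-12, 0, 0], 0], [-1, [-10, 0, 0], 0], [-1, [-5, 0, 0], 0], [-1, [0, 0, 0], 0]]}}

```text
time: 7.1
tool_pos: [569.2, 42.3, 255.1]
tcp_rot: [180.0, -0.0, -177.8]
ft_force: [0.5, -0.5, -0.6]
finger_gap: 0.1
grip_force: 0.0
```

Call:
{"name": "play_rows", "arguments": {"increments": [[-1, [-6, 0, 0], 0], [-1, [-5, 0, 0], 0], [-1, [-4, 0, 0], 0]]}}

```text
time: 7.35
tool_pos: [584.0, 43.0, 255.7]
tcp_rot: [-180.0, 0.0, -177.8]
ft_force: [-0.4, -0.4, 0.3]
finger_gap: 0.1
grip_force: 0.0
```

Run:
```python
from h import *
s=sense(); print(s["time"],s["tool_pos"],s["ft_force"])
p=snapshot("side"); im=p["color"][:,:,::-1]
for q in ("cover_grip","lever_tab","lever_pivot","bay"):
    print(q,[(W(p,d["xyz"]).round(),round(d["p"],2)) for d in pinpoint(q,p)[:2]])
cv2.imwrite("pics/d.png",cv2.resize(im[120:260,130:310],(720,560),interpolation=2))
```

```text
7.35 [583.96015568  42.98174901 255.71797839] [-0.43253984 -0.397696    0.26309638]
cover_grip [(array([470.,  33., 258.]), 0.63), (array([375., 528.,  11.]), 0.38)]
lever_tab []
lever_pivot [(array([608., -25., 212.]), 0.97)]
bay [(array([530.,  36., 239.]), 0.55), (array([425., 231.,  24.]), 0.4)]
```

View pics/d.png

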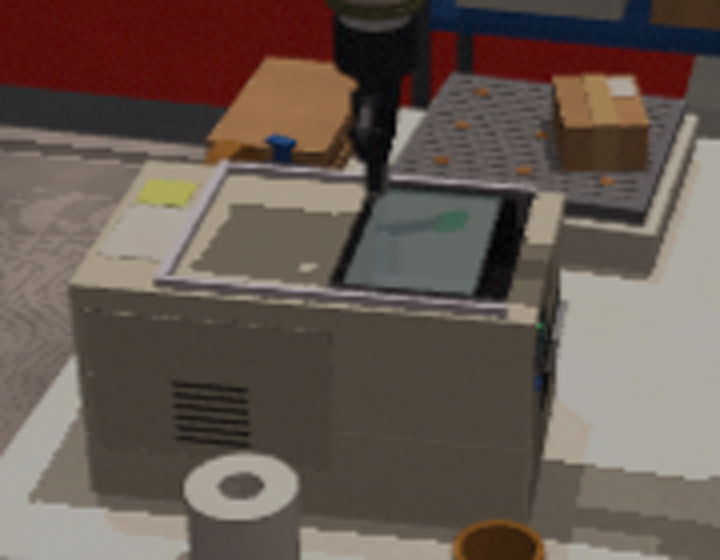

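Run:
```python
from h import *
s=sense(); print(s["time"],s["tool_pos"])
out=[]
for n,(r,c) in {"side":((130,230),(180,300)),"top":((130,230),(180,300))}.items():
    p=snapshot(n); im=cv2.resize(p["color"][:,:,::-1],None,fx=4,fy=4,interpolation=cv2.INTER_CUBIC)
    for w,col in ((s["tool_pos"],(0,0,255)),([469,-6,275],(255,0,0)),([469,74,275],(255,0,0)),([469,-6,250],(0,255,255)),([469,74,250],(0,255,255)),([527,-30,235],(255,0,255))):
        u=tuple(int(a*4+2) for a in px(p,w)); cv2.circle(im,u,3,col,-1)
    out.append(im[r[0]*4:r[1]*4,c[0]*4:c[1]*4])
cv2.imwrite("pics/e.png",cv2.resize(np.hstack(out),(800,333)))
```

```text
7.6 [583.55717984  42.97249021 255.61570946]
```

View pics/e.png

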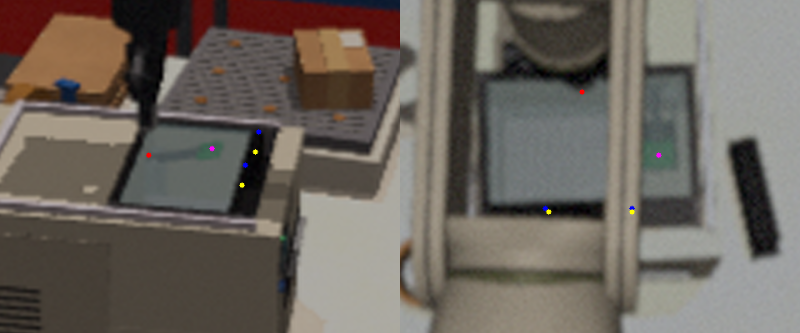

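The side crop shows the real fingertip at about (148,125), well above the projected TCP (red, 148,155), so the tips passed over the bar. The cover hasn't moved. I'll check this against the first side picture and the wrist camera.

Run:
```python
from h import *
s=sense(); print(s)
p=snapshot("side"); t=np.array(s["tool_pos"])
print("start tip in b.png",px(p,[181,571.5,195])*780/512, px(p,[181,571.5,215])*780/512)
for dz in (0,20,40,60): print(dz,px(p,t+[0,0,dz]))
im=cv2.resize(p["color"][110:200,190:280,::-1],(400,400),interpolation=2)
w=snapshot("wrist"); c=w["color"][:,:,::-1].copy()
for dz in (0,20,40): cv2.circle(c,tuple(int(a) for a in px(w,t+[0,0,dz])),2,(0,0,255),-1)
cv2.imwrite("pics/f.png",np.hstack([im,cv2.resize(c,(400,300))[:, :] if 0 else cv2.copyMakeBorder(cv2.resize(c,(400,300)),0,100,0,0,0)]))
```

```text
{'time': 7.7, 'joint_pos': array([-8.07204844e-01,  4.17150935e+00,  8.25695804e+01,  4.31284252e-04,
        9.32544930e+01, -9.29970069e+01]), 'qd': array([-0.00596526, -0.09340892, -0.02776507, -0.00931508, -0.06749415,
        0.0552148 ]), 'joint_efforts': array([-9.69972607e-03, -5.43727219e+01, -5.06616533e+01, -8.30756890e-04,
       -2.13527150e-03, -2.61914311e-04]), 'tool_pos': array([583.55045081,  42.98626592, 255.68149877]), 'tcp_rot': array([ 1.79999801e+02,  4.43373798e-03, -1.77810173e+02]), 'ft_force': array([-0.30769538,  0.84188826,  0.03310192]), 'wrist_torque': array([0.03207825, 0.00883322, 0.00601589]), 'grip_force': 0.0, 'finger_gap': -0.2387978551341829}
start tip in b.png [489.0234375 458.5546875] [489.0234375 449.4140625]
0 [224. 176.]
20 [224. 171.]
40 [224. 167.]
60 [224. 162.]
```

View pics/f.png

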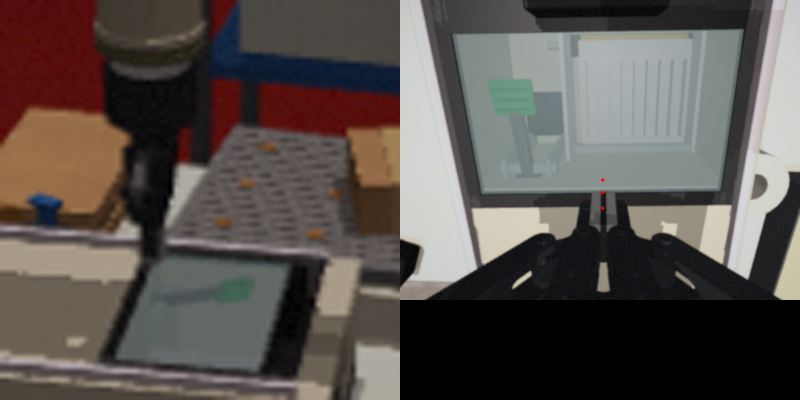

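The wrist view shows the shut tips ending at about (603,193) and the lever tab at (512,97). The tips look 20–40 mm above the reported TCP, which explains passing over the bar. I'll back up and probe the flat strip (z = 240) in front of the bar to get the true offset.

Call:
{"name": "play_rows", "arguments": {"increments": [[-1, [0, 0, -20], 0], [-1, [0, 0, -20], 0], [-1, [28, 0, 0], 0], [-1, [28, 0, 0], 0], [-1, [28, 0, 0], 0], [-1, [28, 0, 0], 0], [-1, [28, 0, 0], 0], [-1, [0, 0, 20], 0], [-1, [0, 0, 15], 0], [-1, [0, 0, 0], 0]]}}

```text
time: 8.63
tool_pos: [442.0, 37.7, 257.9]
tcp_rot: [180.0, -0.2, -177.8]
ft_force: [-0.6, 0.8, -0.9]
finger_gap: -0.2
grip_force: 0.0
```

Call:
{"name": "play_rows", "arguments": {"increments": [[-1, [0, 0, 4], 0], [-1, [0, 0, 4], 0], [-1, [0, 0, 4], 0], [-1, [0, 0, 0], 0]]}}

```text
time: 8.97
tool_pos: [443.8, 37.6, 248.2]
tcp_rot: [180.0, -0.0, -177.8]
ft_force: [0.0, -0.3, -0.5]
finger_gap: 0.1
grip_force: 0.0
```

Run:
```python
from h import *
s=sense(); t=np.array(s["tool_pos"]); print(s["time"],t,s["ft_force"])
p=snapshot("side")
im=cv2.resize(p["color"][100:200,200:320,::-1],(480,400),interpolation=2)
print(px(p,t),(px(p,t)-[200,100])*4,(px(p,t+[0,0,40])-[200,100])*4)
w=snapshot("wrist")["color"][:,:,::-1]
cv2.imwrite("pics/g.png",np.hstack([im,cv2.copyMakeBorder(cv2.resize(w,(320,240)),0,160,0,0,0)]))
```

```text
8.9667 [443.8482351   37.63468169 248.1693551 ] [ 0.04870443 -0.29395011 -0.51099115]
[261. 181.] [244. 324.] [244. 288.]
```

View pics/g.png

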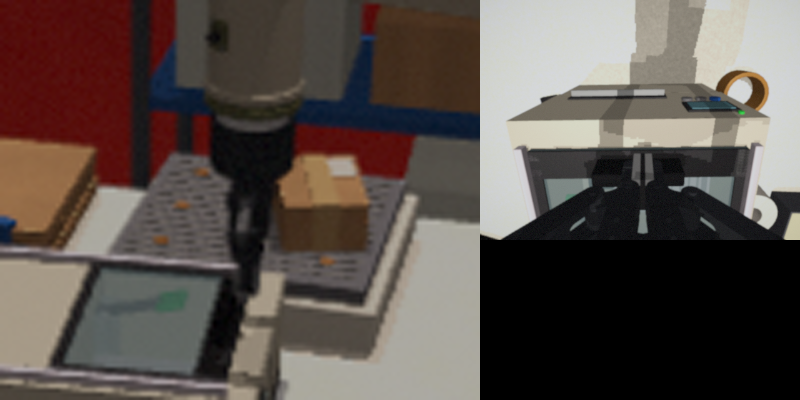

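The side crop shows the tip at about (248,293), about 34 mm above the reported TCP. I'll keep lowering until contact.

Call:
{"name": "play_rows", "arguments": {"increments": [[-1, [0, 0, 8], 0], [-1, [0, 0, 8], 0], [-1, [0, 0, 5], 0], [-1, [0, 0, 0], 0]]}}

```text
time: 9.4
tool_pos: [442.8, 37.7, 225.6]
tcp_rot: [180.0, -0.2, -177.8]
ft_force: [-0.9, 0.1, 0.1]
finger_gap: 0.0
grip_force: 0.0
```

Reported 225 with no contact on the 240 top confirms the offset. I'll lower a little more and push on the bar.

Call:
{"name": "play_rows", "arguments": {"increments": [[-1, [0, 0, 5], 0], [-1, [-5, 0, 0], 0], [-1, [-8, 0, 0], 0], [-1, [-8, 0, 0], 0], [-1, [-8, 0, 0], 0], [-1, [-8, 0, 0], 0]]}}

```text
time: 9.9
tool_pos: [481.7, 39.3, 222.5]
tcp_rot: [180.0, -0.0, -177.8]
ft_force: [-2.2, 0.3, -1.9]
finger_gap: -0.3
grip_force: 1.2
```

Call:
{"name": "play_rows", "arguments": {"increments": [[-1, [-9, 0, 0], 0], [-1, [-9, 0, 0], 0], [-1, [-9, 0, 0], 0], [-1, [-9, 0, 0], 0], [-1, [-9, 0, 0], 0], [-1, [-9, 0, 0], 0], [-1, [-9, 0, 0], 0], [-1, [-9, 0, 0], 0], [-1, [-9, 0, 0], 0], [-1, [-9, 0, 0], 0]]}}

```text
time: 10.73
tool_pos: [571.7, 42.5, 222.7]
tcp_rot: [180.0, 0.0, -177.8]
ft_force: [-2.0, 1.2, 0.8]
finger_gap: 0.1
grip_force: 1.2
```

Call:
{"name": "play_rows", "arguments": {"increments": [[-1, [-6, 0, 0], 0], [-1, [-4, 0, 0], 0], [-1, [-3, 0, 0], 0]]}}

```text
time: 10.98
tool_pos: [584.2, 42.9, 222.6]
tcp_rot: [-180.0, 0.0, -177.8]
ft_force: [-2.1, 1.5, 0.3]
finger_gap: -0.0
grip_force: 1.1
```

Call:
{"name": "play_rows", "arguments": {"increments": [[-1, [-2, 0, 0], 0], [-1, [-2, 0, 0], 0], [-1, [-1, 0, 0], 0], [-1, [0, 0, 0], 0]]}}

```text
time: 11.32
tool_pos: [588.7, 43.1, 222.6]
tcp_rot: [-180.0, 0.0, -177.8]
ft_force: [-1.0, 0.2, -0.6]
finger_gap: 0.3
grip_force: 0.4
```

Call:
{"name": "play_rows", "arguments": {"increments": [[-1, [-2, 0, 0], 0], [-1, [-2, 0, 0], 0], [-1, [-2, 0, 0], 0]]}}

```text
time: 11.57
tool_pos: [588.6, 43.1, 222.6]
tcp_rot: [-180.0, -0.7, -177.8]
ft_force: [-44.8, -1.2, 19.9]
finger_gap: -0.0
grip_force: 22.7
```

The cover has reached its stop (−45 N with the tip at x = 588.6). I'll back off, lift and go over the tab.

Call:
{"name": "play_rows", "arguments": {"increments": [[-1, [8, 0, 0], 0], [-1, [8, 0, 0], 0], [-1, [0, 0, -20], 0], [-1, [0, 0, -20], 0], [-1, [18, -23, 0], 0], [-1, [18, -23, 0], 0], [-1, [18, -24, 0], 0], [-1, [0, 0, 0], 0]]}}

```text
time: 12.23
tool_pos: [525.8, -32.8, 263.3]
tcp_rot: [-179.9, 0.1, -178.0]
ft_force: [-0.3, -0.4, -0.5]
finger_gap: 0.1
grip_force: 0.0
```

Run:
```python
from h import *
s=sense(); t=np.array(s["tool_pos"]); print(s["time"],t,s["ft_force"])
for n in ("top","side","wrist"):
    p=snapshot(n)
    for q in ("cover_grip","lever_tab","lever_pivot","bay"):
        print(n,q,[(W(p,d["xyz"]).round(),round(d["p"],2),px(p,W(p,d["xyz"]))) for d in pinpoint(q,p)[:1]])
    if n=="side": im=cv2.resize(p["color"][100:200,180:300,::-1],(480,400),interpolation=2); print((px(p,t)-[180,100])*4,(px(p,t+[0,0,40])-[180,100])*4)
    if n=="wrist":
        w=p["color"][:,:,::-1]
        print(px(p,t)*.625,px(p,t+[0,0,33])*.625,px(p,[527,-29.6,235])*.625)
cv2.imwrite("pics/i.png",np.hstack([im,cv2.copyMakeBorder(cv2.resize(w,(320,240)),0,160,0,0,0)]))
```

```text
12.2333 [525.76033771 -32.84612598 263.2990727 ] [-0.32437664 -0.42936716 -0.52793764]
top cover_grip [(array([606.,  41., 264.]), 0.82, array([235., 150.]))]
top lever_tab [(array([529., -29., 236.]), 0.51, array([257., 176.]))]
top lever_pivot []
top bay [(array([527.,  36., 239.]), 0.62, array([236., 176.]))]
side cover_grip [(array([611.,  43., 261.]), 0.77, array([217., 174.]))]
side lever_tab [(array([531., -27., 234.]), 0.58, array([242., 174.]))]
side lever_pivot [(array([603., -29., 213.]), 0.92, array([223., 176.]))]
side bay [(array([528.,  36., 242.]), 0.96, array([239., 180.]))]
[252. 268.] [252. 228.]
wrist cover_grip [(array([610.,  42., 258.]), 0.89, array([359., 342.]))]
wrist lever_tab [(array([528., -28., 234.]), 0.6, array([261., 213.]))]
wrist lever_pivot [(array([ 520., -140.,   30.]), 0.72, array([170., 143.]))]
wrist bay [(array([528.,  40., 240.]), 0.67, array([365., 220.]))]
[157.5 142.5] [156.875 160.   ] [161.25 132.5 ]
```

View pics/i.png

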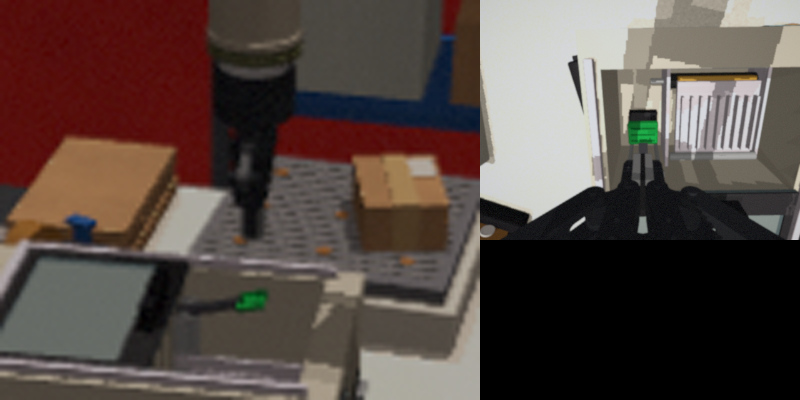

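The cover is open (grip at x ≈ 608). The side crop shows the tip at (250,237), about 31 mm above the reported TCP and over the tab at (252,300). In the wrist view the tip line and tab line up at column ≈ 163. Now I press down.

Call:
{"name": "play_rows", "arguments": {"increments": [[-1, [2, 2, 12], 0], [-1, [0, 0, 12], 0], [-1, [0, 0, 12], 0], [-1, [0, 0, 10], 0], [-1, [0, 0, 6], 0], [-1, [0, 0, 4], 0], [-1, [0, 0, 0], 0]]}}

```text
time: 13.57
tool_pos: [524.7, -27.2, 205.2]
tcp_rot: [180.0, -0.1, -177.8]
ft_force: [0.2, 0.3, 0.1]
finger_gap: 0.2
grip_force: 0.0
```

Call:
{"name": "play_rows", "arguments": {"increments": [[-1, [0, 0, 4], 0], [-1, [0, 0, 4], 0], [-1, [0, 0, 0], 0]]}}

```text
time: 13.82
tool_pos: [525.6, -27.5, 199.3]
tcp_rot: [-180.0, 0.1, -177.8]
ft_force: [-2.1, -0.8, 5.7]
finger_gap: 0.1
grip_force: 2.1
```

Call:
{"name": "play_rows", "arguments": {"increments": [[-1, [0, 0, 4], 0], [-1, [0, 0, 4], 0], [-1, [0, 0, 4], 0], [-1, [0, 0, 4], 0], [-1, [0, 0, 4], 0], [-1, [0, 0, 4], 0], [-1, [0, 0, 0], 0]]}}

```text
time: 14.4
tool_pos: [525.2, -27.6, 175.4]
tcp_rot: [-180.0, 0.0, -177.8]
ft_force: [-4.0, -0.0, 4.4]
finger_gap: -0.3
grip_force: 2.6
```

Call:
{"name": "play_rows", "arguments": {"increments": [[-1, [0, 0, 3], 0], [-1, [0, 0, 3], 0], [-1, [0, 0, 3], 0], [-1, [0, 0, 0], 0]]}}

```text
time: 14.73
tool_pos: [525.9, -27.5, 167.5]
tcp_rot: [-180.0, 0.1, -177.8]
ft_force: [-4.6, -0.5, 9.4]
finger_gap: -0.2
grip_force: 4.9
```

Call:
{"name": "play_rows", "arguments": {"increments": [[-1, [0, 0, 2], 0], [-1, [0, 0, 1], 0], [-1, [0, 0, 0], 0]]}}

```text
time: 14.98
tool_pos: [526.3, -27.6, 164.9]
tcp_rot: [-180.0, 0.2, -177.8]
ft_force: [-5.3, 0.6, 10.9]
finger_gap: -0.1
grip_force: 6.0
```

Call:
{"name": "play_rows", "arguments": {"increments": [[-1, [0, 0, 1], 0], [-1, [0, 0, 1], 0], [-1, [0, 0, 0], 0]]}}

```text
time: 15.23
tool_pos: [526.6, -27.5, 162.8]
tcp_rot: [-180.0, 0.2, -177.8]
ft_force: [-2.3, -0.1, 8.6]
finger_gap: 0.1
grip_force: 4.4
```

Call:
{"name": "play_rows", "arguments": {"increments": [[-1, [0, 0, 1], 0], [-1, [0, 0, 1], 0], [-1, [0, 0, 0], 0]]}}

```text
time: 15.48
tool_pos: [526.9, -27.5, 160.9]
tcp_rot: [-180.0, 0.2, -177.8]
ft_force: [-1.3, 0.1, 7.1]
finger_gap: 0.1
grip_force: 4.1
```

Call:
{"name": "play_rows", "arguments": {"increments": [[-1, [0, 0, 1], 0], [-1, [0, 0, 1], 0], [-1, [0, 0, 0], 0]]}}

```text
time: 15.73
tool_pos: [527.3, -27.5, 159.2]
tcp_rot: [-180.0, 0.3, -177.8]
ft_force: [0.3, 0.2, 9.2]
finger_gap: -0.1
grip_force: 4.5
```

Call:
{"name": "play_rows", "arguments": {"increments": [[-1, [0, 0, 1], 0], [-1, [0, 0, 0], 0]]}}

```text
time: 15.9
tool_pos: [527.5, -27.5, 158.4]
tcp_rot: [-180.0, 0.3, -177.8]
ft_force: [0.1, 0.4, 11.5]
finger_gap: 0.2
grip_force: 4.9
```

Call:
{"name": "play_rows", "arguments": {"increments": [[-1, [0, 0, 1], 0], [-1, [0, 0, 0], 0]]}}

```text
time: 16.07
tool_pos: [527.7, -27.5, 157.5]
tcp_rot: [-180.0, 0.3, -177.8]
ft_force: [0.5, 0.8, 11.3]
finger_gap: -0.2
grip_force: 5.0
```

Call:
{"name": "play_rows", "arguments": {"increments": [[-1, [0, 0, 1], 0], [-1, [0, 0, 0], 0]]}}

```text
time: 16.23
tool_pos: [528.0, -27.5, 156.7]
tcp_rot: [-179.9, 0.4, -177.8]
ft_force: [1.6, 0.9, 10.4]
finger_gap: 0.2
grip_force: 5.0
```

Call:
{"name": "play_rows", "arguments": {"increments": [[-1, [0, 0, 1], 0], [-1, [0, 0, 0], 0]]}}

```text
time: 16.4
tool_pos: [528.2, -27.5, 156.1]
tcp_rot: [-179.9, 0.4, -177.8]
ft_force: [0.3, 0.5, 11.9]
finger_gap: 0.0
grip_force: 5.5
```

Run:
```python
from h import *
s=sense(); t=np.array(s["tool_pos"]); print(s["time"],t,s["ft_force"])
for n in ("side","top","wrist"):
    p=snapshot(n)
    for q in ("cover_grip","lever_tab"): print(n,q,[(W(p,d["xyz"]).round(),round(d["p"],2)) for d in pinpoint(q,p)[:1]])
    if n=="side": im=cv2.resize(p["color"][110:210,180:300,::-1],(480,400),interpolation=2)
    if n=="wrist": w=p["color"][:,:,::-1]
cv2.imwrite("pics/j.png",np.hstack([im,cv2.copyMakeBorder(cv2.resize(w,(320,240)),0,160,0,0,0)]))
```

```text
16.4 [528.16608959 -27.5118623  156.05037248] [ 0.28216529  0.50875621 11.9429796 ]
side cover_grip [(array([610.,  43., 259.]), 0.64)]
side lever_tab [(array([529., -26., 188.]), 0.41)]
top cover_grip [(array([610.,  43., 260.]), 0.67)]
top lever_tab []
wrist cover_grip []
wrist lever_tab []
```

View pics/j.png

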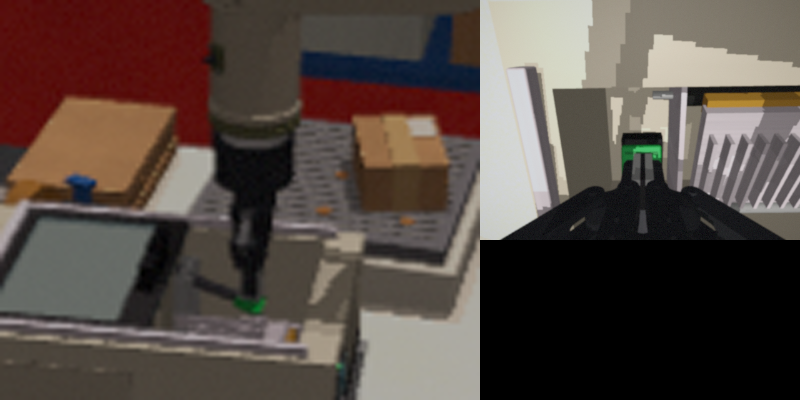

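The lever slopes down forward with the tab at about (250,305), and the tips sit on the green tab. The networks put the tab at z ≈ 188, which fits the third click. I'll add a little push for margin toward the stop.

Call:
{"name": "play_rows", "arguments": {"increments": [[-1, [0, 0, 1], 0], [-1, [0, 0, 1], 0], [-1, [0, 0, 0], 0], [-1, [0, 0, 0], 0]]}}

```text
time: 17.18
tool_pos: [528.4, -27.5, 155.6]
tcp_rot: [-179.9, 0.5, -177.8]
ft_force: [-4.2, 1.6, 22.7]
finger_gap: -0.1
grip_force: 11.2
```

Call:
{"name": "play_rows", "arguments": {"increments": [[-1, [0, 0, 1], 0], [-1, [0, 0, 1], 0], [-1, [0, 0, 0], 0], [-1, [0, 0, 0], 0]]}}

```text
time: 17.52
tool_pos: [528.6, -27.6, 155.3]
tcp_rot: [-179.9, 0.5, -177.8]
ft_force: [-11.3, 2.2, 33.2]
finger_gap: -0.3
grip_force: 17.0
```

The tips are on the solid stop, so the lever is at or past the third click. I'll ease off 2 mm and hold.

Call:
{"name": "play_rows", "arguments": {"increments": [[-1, [0, 0, -1], 0], [-1, [0, 0, -1], 0], [-1, [0, 0, 0], 0], [-1, [0, 0, 0], 0], [-1, [0, 0, 0], 0], [-1, [0, 0, 0], 0], [-1, [0, 0, 0], 0], [-1, [0, 0, 0], 0]]}}

```text
time: 18.18
tool_pos: [528.4, -27.5, 155.7]
tcp_rot: [-179.9, 0.5, -177.8]
ft_force: [-4.6, 1.0, 22.1]
finger_gap: -0.0
grip_force: 11.2
```

```bash
python3 -c "
from bench import *
s=sense(); print(s['time'],s['tool_pos'],s['ft_force'])
if s['ft_force'][2]>8: print(hand_in())"
```

```text
18.1833 [528.42249861 -27.54286173 155.65163911] [-4.60651765  1.03678381 22.12777362]
the job is handed in; nothing more can be done
None
```

I handed the job in at 18.2 s with the cover at its rear stop and the gripper holding the lever down past the third click, against its solid stop, with about 22 N; the hand-in returned no verdict.

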